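# Check the spring corners of a headlamp test stand

## Task

Check both sprung corners of the headlamp test stand, one at a time, the robot's left one first: press the corner's round steel pad down with the fingertips until its pointer is level with the brass mark on the scale beside it, not beyond, hold it there for about a second, then release it so that it springs back up. Then do the same with the right corner. Only touch: lift and shift nothing, and keep off the headlamp and the scale marks.

Things in the scene. Friction and masses are not known exactly. Their poses are not given: they have to be found in the camera images.
- stand: grey headlamp test stand, loose, 5 kg: base 210 (x) by 360 (y) by 16 mm, origin under its centre, y to the robot's left, turned up to 0.3 rad. A triangular frame lies 95 mm up on a ball post at its robot side and on coil springs at its far left and far right corners, a headlamp in its middle. A pressed corner tilts about the line from the ball post to the other corner, which stays put
- left_pad (a point): centre of the flat top of the left corner's round steel pad (+y side), 38 mm across, 118 mm above the bench at rest, moves with the corner; the spring gives from about 3 N, takes about 13 N at the deepest mark, and returns the corner when released. 10 mm of pad travel moves the pointer 13 mm
- left_pointer (a point): tip of the left corner's thin steel pointer, a rod 4 mm thick that sticks outward from the corner, its tip 50 mm from the pad's centre; 99 mm above the bench at rest
- left_mark (a point): centre of the left scale mark: a brass tab 5 mm thick clamped on the upright scale post beside the left pointer's path (16 mm to the side), 14 to 32 mm below the resting pointer, each side set on its own. The pointer is at the mark when this point and the pointer's tip are at the same height. The post's top is 116 mm above the bench
- left_corner (a joint): tilt of the left corner, rad: 0 up at rest, grows as the corner is pressed (pad travel is 166 mm times it, the pointer's drop 216 mm times it), stop at 0.21; it can be read while the fingers press
- right_pad (a point): centre of the flat top of the right corner's round steel pad (-y side), 38 mm across, 118 mm above the bench at rest, moves with the corner; the spring gives from about 3 N, takes about 13 N at the deepest mark, and returns the corner when released. 10 mm of pad travel moves the pointer 13 mm
- right_pointer (a point): tip of the right corner's thin steel pointer, a rod 4 mm thick that sticks outward from the corner, its tip 50 mm from the pad's centre; 99 mm above the bench at rest
- right_mark (a point): centre of the right scale mark: a brass tab 5 mm thick clamped on the upright scale post beside the right pointer's path (16 mm to the side), 14 to 32 mm below the resting pointer, each side set on its own. The pointer is at the mark when this point and the pointer's tip are at the same height. The post's top is 116 mm above the bench
- right_corner (a joint): tilt of the right corner, rad: 0 up at rest, grows as the corner is pressed (pad travel is 166 mm times it, the pointer's drop 216 mm times it), stop at 0.21; it can be read while the fingers press
- lamp_top (a point): top of the headlamp's domed glass, 126 mm across, its top 129 mm above the bench, about 125 mm from each pad's centre
- socket: bystander: steel hex socket, 24 mm across, 32 mm tall, upright on the stand's base; origin under its middle
- spark_plug: bystander: white spark plug, 60 mm tall, upright on the stand's base; origin under its middle
- grease_tin: bystander: grey tin, 68 mm across, 50 mm tall; origin under its middle
- mug: bystander: white mug, 80 mm across, 90 mm tall; origin under its middle
- wrench: bystander: steel wrench lying, 180 mm; origin under its middle
- driver: bystander: screwdriver lying, 200 mm; origin under its middle
- sprocket: bystander: flat toothed chain wheel, 112 mm across, 6 mm thick; origin under its middle
- damper_spring: bystander: upright grey coil spring, 62 mm across, 80 mm tall; origin under its middle

How it is judged:
On the way, in this order (a step that is already met when the one before it is completed fails the run):
1. the left pointer is held level with its mark, within 3 mm, for 0.5 s, the right corner up (z of left_pointer in the frame of left_mark between -0.003 and 0.003 m and value of joint right_corner below 0.02 rad), for 0.5 s.
2. the left corner is let back up (value of joint left_corner below 0.015 rad and value of joint right_corner below 0.02 rad), for 0.1 s.
3. the right pointer is held level with its mark, within 3 mm, for 0.5 s, the left corner up (z of right_pointer in the frame of right_mark between -0.003 and 0.003 m and value of joint left_corner below 0.02 rad), for 0.5 s.
At the end, for the whole second after the job is handed in: both corners have sprung back up to rest (tilt under 0.015 rad), the stand is within 10 mm and every bystander within 20 mm of where it began, all at rest (value of joint each of left_corner, right_corner below 0.015 rad and distance of stand from where it was at the start of the episode below 0.01 m and angle between stand's own z axis and vertical below 0.05 rad and distance of each of socket, spark_plug, grease_tin, mug, wrench, driver, sprocket, damper_spring from where it was at the start of the episode below 0.02 m and linear speed of each of socket, spark_plug, grease_tin, mug, wrench, driver, sprocket, damper_spring below 0.02 m/s); the robot touches nothing.
It fails at once if a corner is pressed more than 6 mm past its mark (z of left_pointer in the frame of left_mark below -0.006 m or z of right_pointer in the frame of right_mark below -0.006 m).
It fails at once if both corners are pressed at once (value of joint each of left_corner, right_corner above 0.04 rad).
It fails at once if the headlamp is touched (contact force between any of the fingers, the arm and lamp above 0.5 N).
It fails at once if the stand is lifted, or shoved by more than 10 mm, or a scale mark is shifted by more than 8 mm ((distance of stand from where it was at the start of the episode above 0.01 m or height (world z) of stand above 0.004 m or angle between stand's own z axis and vertical above 0.05 rad) or distance of any of left_mark, right_mark from where it was at the start of the episode above 0.008 m).
It fails at once if a bystander is lifted or moved by more than 20 mm (distance of any of socket, spark_plug, grease_tin, mug, wrench, driver, sprocket, damper_spring from where it was at the start of the episode above 0.02 m).
It also fails if it takes over 64 s, if anything falls off the work surface, if the arm or the gripper's body presses on something with over 40 N, if the wrist force passes 120 N, or if a joint passes its speed limit or range.

## Robot

A 6-joint arm with a two-finger parallel gripper is mounted at the origin on the work surface. World frame = base frame: x ahead of the robot, y to its left, z up, the work surface at z = 0. Lengths are in m, angles in rad, forces in N, time in s.
With the tool pointing down it reaches from about 0.375 to 0.9 m from the base axis. Payload 3.1 kg.
Tool frame: the origin (TCP) lies on the mounting face of the last link; the fingertips stand 182 mm ahead of it and the grasp point (between the pads) lies 164 mm ahead of it; x points along the fingers, z is the direction in which the jaws open and shut, and the axes are right-handed (so a half turn about x gives the same grasp; the last joint's range is limited). The gripper opens to 87 mm and grips with 3 to 60 N. Pads are 19 mm wide; open, the fingers measure 117 mm over their backs; the gripper's body (75 mm by 190 mm) begins 51 mm behind the grasp point.
Start: joints at [-1.419, 0.527, 1.433, -0, 1.181, -0.178], TCP at [0.202, -0.591, 0.405] pointing down, gripper open.
Joint ranges: [-3.08, 3.08], [-0.75, 2.2], [0.22, 2.44], [-1.43, 4.57], [0, 2.65], [-2.85, 2.85]. Speed limits (rad/s): [2.79, 2.79, 3.14, 3.14, 3.14, 3.14].

## Interface

Orientations are given as a 3x3 rotation matrix whose columns are the frame's x, y, z axes.
In Python, from cell import r, solver, imaging, hand_in gives the robot as it stands. Calls block until the motion is done:
- r.move_to(position, orientation): joint-space move of the TCP to a pose.
- r.move_straight(position, attitude=None, vel=0.15): straight line of the TCP; attitude=None keeps the orientation; vel is the mean speed in m/s.
- r.movej(angles): joint-space move.
- r.open_gripper() and r.close(newtons=None): open the fingers fully, or close them until they stop; newtons is the grip in N (None keeps the last).
- r.wait(seconds).
- solver.ik(position, orientation): joint angles nearest the present ones, or None.
- imaging.snapshot(name): name is "scene" or "top" or "wrist"; returns the picture (384x512x3 uint8, red, green, blue); there is no depth.
- imaging.camera_params(name): a dict with "camera_matrix" (3x3 intrinsics, pixels), "D" ([k1, k2, p1, p2, k3] as OpenCV has them; the pictures are not rectified), "T" (4x4, takes a point from camera to world coordinates). Camera axes: x right, y down, z forward; pixel columns grow to the right and rows downward; lengths in m; the calibration is good to about 2 mm. A picture is of the moment at which its call begins: read the wrist's pose just before it. camera_params takes no time and is no camera call; for the wrist camera it gives the pose at the moment of the call.
A pose or a line that the arm cannot do raises r.Unreachable and nothing moves.
- hand_in(): hands the job in, once; it reports no verdict.
Trained networks look in the newest picture that a camera, given by its name, has taken for a name from the list of things; names that differ only in an ending like _2 or _b are one class to them, and where a whole thing is asked for, a point or a joint stands for the part that bears it (a point fixed in the world has none). Each returns a list of dicts, best first, with "p" (0 to 1); they miss things now and then, are a little off and sometimes report something else, mostly with a low value. They report only what shows in the picture. A call takes as long as a camera call.
- imaging.masks_of(label, camera): "pixels" (384x512 bool, what is visible of it).
- imaging.spot_point(label, camera): "xyz" ([x, y, z] in m, in the coordinates of the camera as it stood for that picture, good to about 4 mm: a listed point, or the origin of a listed thing).
Readings, each from a call of its own:
- r.current_clock(): time.
- r.current_joints(): joint angles.
- r.current_joint_vel(): joint speeds.
- r.current_tau(): joint torques, N m.
- r.current_tcp_pos(): TCP position.
- r.current_orientation(): TCP orientation.
- r.current_ft_force(): force on the tool from outside, world axes, zero at the start.
- r.current_ft_torque(): the same for the moment, N m.
- r.current_gripper_width(): finger opening in m.
Only numpy, scipy, OpenCV 4.12 (cv2) and the standard library are available. Lean on these libraries where they do the work, as an engineer would, in place of code of your own. Each camera call takes 0.05 s, during which the arm holds its last target.

## Working session

There is one attempt and no reset: what is moved stays moved. The work goes in short steps, each a Python script; the robot and the scene stay as the last script left them, time stands still between calls to the robot, and variables do not carry over. Pictures are saved under pics/ and viewed, and the job is handed in when it is done.

```bash
ls; mkdir -p pics; cat > h.py <<'E'
import numpy as np, cv2
from cell import r, solver, imaging, hand_in
def save(n,fn):
    im=imaging.snapshot(n); cv2.imwrite('pics/'+fn,cv2.cvtColor(im,cv2.COLOR_RGB2BGR)); return im
def w(n,p):
    T=np.array(imaging.camera_params(n)["T"]); return T[:3,:3]@np.array(p)+T[:3,3]
def proj(n,P):
    c=imaging.camera_params(n);Ti=np.linalg.inv(np.array(c["T"]))
    return cv2.projectPoints(np.array(P,float).reshape(-1,1,3),cv2.Rodrigues(Ti[:3,:3])[0],Ti[:3,3],np.array(c["camera_matrix"]),np.array(c["D"],float))[0].reshape(-1,2)
E
python3 - <<'E'
from h import *
np.set_printoptions(precision=4,suppress=True)
print(r.current_clock())
for n in ["scene","top","wrist"]:
    save(n,n+'0.png')
    c=imaging.camera_params(n);print(n,np.array(c["T"]),np.array(c["camera_matrix"])[0])
    if n!="wrist":
        for l in ["stand","left_pad","right_pad","left_pointer","right_pointer","left_mark","right_mark","lamp_top"]:
            for d in imaging.spot_point(l,n)[:2]: print(l,round(d["p"],2),w(n,d["xyz"]))
print(r.current_clock())
E
```

```text
pics
0.0
scene [[-0.3645  0.6906 -0.6246  1.2757]
 [ 0.9311  0.2812 -0.2324  0.2784]
 [ 0.0152 -0.6663 -0.7455  1.0375]
 [ 0.      0.      0.      1.    ]] [404.4831   0.     256.5686]
stand 0.81 [ 0.5519  0.0687 -0.0027]
left_pad 0.76 [0.5506 0.1916 0.1166]
left_pad 0.19 [0.3491 0.4352 0.0013]
right_pad 0.95 [ 0.6214 -0.0322  0.1196]
left_pointer 0.87 [0.5827 0.2405 0.0964]
right_pointer 0.8 [ 0.6619 -0.0502  0.0971]
right_pointer 0.65 [ 0.6191 -0.0325  0.1168]
left_mark 0.5 [0.5687 0.2414 0.078 ]
right_mark 0.48 [ 0.654  -0.0655  0.0732]
right_mark 0.41 [0.3491 0.4359 0.0009]
lamp_top 0.78 [0.5421 0.0689 0.1253]
lamp_top 0.37 [0.5816 0.2375 0.0944]
top [[-0.0003 -0.9981  0.0611  0.415 ]
 [-0.9998  0.0015  0.0199 -0.0071]
 [-0.0199 -0.061  -0.9979  1.6033]
 [ 0.      0.      0.      1.    ]] [401.7007   0.     254.1551]
stand 0.74 [0.5581 0.076  0.0041]
left_pad 0.83 [0.5578 0.1977 0.1158]
right_pad 0.8 [ 0.6173 -0.0308  0.1198]
right_pad 0.4 [ 0.6604 -0.4309 -0.0016]
left_pointer 0.84 [0.5847 0.2383 0.0972]
right_pointer 0.95 [ 0.6635 -0.0503  0.1038]
left_mark 0.42 [0.5659 0.2434 0.0778]
right_mark 0.61 [ 0.6533 -0.0659  0.0687]
lamp_top 0.98 [0.547  0.0711 0.1295]
wrist [[ 0.324  -0.9107 -0.2563  0.273 ]
 [-0.9461 -0.3119 -0.0876 -0.5682]
 [-0.0001  0.2709 -0.9626  0.3848]
 [ 0.      0.      0.      1.    ]] [330.6033   0.     256.8482]
0.95
```

View pics/scene0.png

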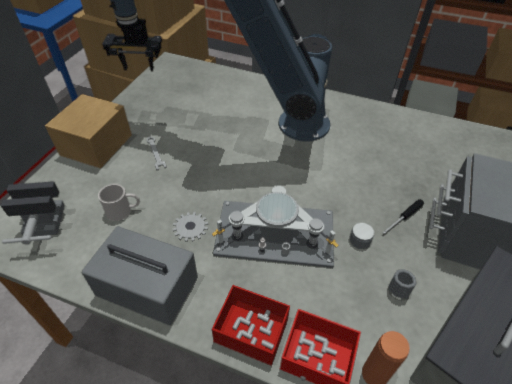

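View pics/top0.png

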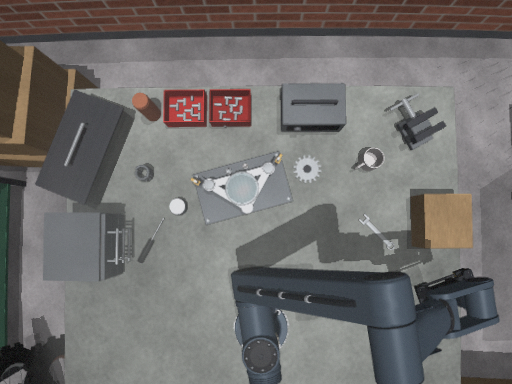

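View pics/wrist0.png

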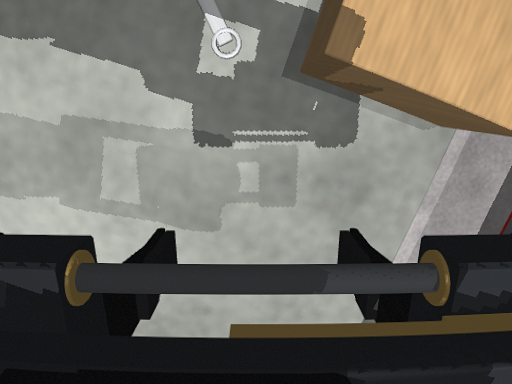

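```bash
python3 - <<'E'
from h import *
np.set_printoptions(precision=4,suppress=True)
t=r.current_clock()
R=r.current_orientation();p=r.current_tcp_pos();T=np.array(imaging.camera_params("wrist")["T"])
X=np.eye(4);X[:3,:3]=R;X[:3,3]=p
print(np.linalg.inv(X)@T, imaging.camera_params("wrist")["camera_matrix"])
# candidate views
import itertools
E=np.linalg.inv(X)@T; Ei=np.linalg.inv(E)
K=np.array(imaging.camera_params("wrist")["camera_matrix"])
for nm,tgt,yaw in [("L",np.array([.575,.241,.088]),0),("R",np.array([.658,-.058,.085]),0)]:
  out=[]
  for el in np.radians([25,35,45]):
   for az in np.radians(np.arange(-180,180,20)):
    for d in [.3]:
     for roll in np.radians(np.arange(0,360,45)):
      z=-np.array([np.cos(el)*np.cos(az),np.cos(el)*np.sin(az),np.sin(el)])
      x=np.cross(z,[0,0,1.]);x/=np.linalg.norm(x);y=np.cross(z,x)
      C=np.eye(4);C[:3,:3]=np.c_[x*np.cos(roll)+y*np.sin(roll),-x*np.sin(roll)+y*np.cos(roll),z];C[:3,3]=tgt-d*z
      Tt=C@Ei
      tip=Tt[:3,3]+.182*Tt[:3,0]
      if tip[2]<.2: continue
      q=solver.ik(Tt[:3,3],Tt[:3,:3])
      if q is not None: out.append((round(np.degrees(el)),round(np.degrees(az)),round(np.degrees(roll)),np.round(tip,2),np.round(q,2)))
  print(nm,len(out))
  for o in out[:40]: print(*o)
print(r.current_clock()-t)
E
```

```text
[[ 0.0001 -0.2709  0.9626  0.02  ]
 [ 0.0001 -0.9626 -0.2709  0.0743]
 [ 1.      0.0001 -0.0001  0.001 ]
 [ 0.      0.      0.      1.    ]] [[330.6033   0.     256.8482]
 [  0.     330.6033 195.9018]
 [  0.       0.       1.    ]]
L 0
R 0
0.0
```

```bash
cat > view.py <<'E'
from h import *
E=np.array([[0,-.2709,.9626,.02],[0,-.9626,-.2709,.0743],[1,0,0,.001],[0,0,0,1]]);Ei=np.linalg.inv(E)
def pose(tgt,el,az,d,roll,row=120):
    el,az,roll=np.radians([el,az,roll])
    # ray through (col 256,row) should hit the target
    a=np.arctan2(196-row,330.6)
    z=-np.array([np.cos(el)*np.cos(az),np.cos(el)*np.sin(az),np.sin(el)])
    x=np.cross(z,[0,0,1.]);x/=np.linalg.norm(x);y=np.cross(z,x)
    M=np.c_[x*np.cos(roll)+y*np.sin(roll),-x*np.sin(roll)+y*np.cos(roll),z]
    # M z-axis is ray; camera ray dir in cam coords = (0,-sin a,cos a)
    Rr=cv2.Rodrigues(np.array([a,0,0.]))[0] # maps (0,0,1)->(0,-sin a,cos a)
    C=np.eye(4);C[:3,:3]=M@Rr.T;C[:3,3]=np.array(tgt)-d*z
    return C@Ei
TL=[.575,.241,.088];TR=[.658,-.058,.085]
E
python3 - <<'E'
from view import *
print(Ei@E)
for nm,t in (("L",TL),("R",TR)):
 n=0
 for el in (20,30,40,50,60):
  for az in range(-180,180,30):
   for roll in range(0,360,45):
    T=pose(t,el,az,.3,roll);tip=T[:3,3]+.182*T[:3,0]
    q=solver.ik(T[:3,3],T[:3,:3])
    if q is not None and tip[2]>.15 :
      n+=1;print(nm,el,az,roll,tip.round(2),np.round(T[:3,3],2),np.round(q,2))
E
```

```text
[[ 1.00000000e+00  0.00000000e+00  0.00000000e+00  0.00000000e+00]
 [ 0.00000000e+00  1.00000000e+00 -4.04450377e-17  0.00000000e+00]
 [ 0.00000000e+00  3.07539676e-17  1.00000000e+00 -9.75781955e-19]
 [ 0.00000000e+00  0.00000000e+00  0.00000000e+00  1.00000000e+00]]
L 20 -180 135 [0.46 0.29 0.18] [0.3  0.29 0.25] [0.7  0.78 2.28 3.9  1.13 0.71]
L 20 -180 180 [0.47 0.24 0.2 ] [0.3  0.24 0.27] [0.53 0.75 2.4  3.67 1.17 1.57]
L 20 -120 135 [0.48 0.17 0.18] [0.39 0.03 0.25] [-0.55  0.79  2.31  1.57  1.19  0.81]
L 20 -120 180 [0.52 0.15 0.2 ] [0.44 0.01 0.27] [-0.52  0.7   2.16  1.46  1.19  1.87]
L 20 -120 225 [0.56 0.12 0.18] [ 0.48 -0.03  0.25] [-0.54  0.76  2.03  1.38  1.23  2.74]
L 20 -90 135 [0.53 0.13 0.18] [ 0.52 -0.04  0.25] [-0.49  0.79  1.79  0.99  1.47  1.27]
L 20 -90 180 [0.58 0.14 0.2 ] [ 0.58 -0.03  0.27] [-0.43  0.79  1.65  0.99  1.52  2.2 ]
L 20 -60 135 [0.59 0.12 0.18] [ 0.67 -0.03  0.25] [-0.33  0.95  1.26  0.74  1.9   1.4 ]
L 20 -60 180 [0.63 0.15 0.2 ] [0.71 0.01 0.27] [-0.26  0.97  1.13  0.78  1.95  2.29]
L 20 -30 135 [0.65 0.15 0.18] [0.79 0.06 0.25] [-0.13  1.15  
[... 28230 characters left out ...]
 120 315 [0.56 0.01 0.18] [0.51 0.09 0.33] [ 0.08  0.5   1.84 -0.82  0.68  2.52]
R 60 150 45 [0.59 0.04 0.18] [0.51 0.09 0.33] [ 0.03  0.47  1.9  -0.83  0.43 -2.65]
R 60 150 90 [0.63 0.03 0.2 ] [0.56 0.09 0.36] [ 0.02  0.48  1.75 -0.6   0.56 -2.13]
R 60 150 135 [ 0.66 -0.    0.23] [0.59 0.04 0.39] [-0.07  0.46  1.67 -0.42  0.62 -1.59]
R 60 150 180 [ 0.65 -0.05  0.23] [ 0.58 -0.01  0.4 ] [-0.18  0.43  1.7  -0.28  0.58 -1.03]
R 60 150 225 [ 0.61 -0.09  0.22] [ 0.53 -0.05  0.39] [-0.28  0.39  1.82 -0.18  0.46 -0.41]
R 60 150 270 [ 0.57 -0.08  0.2 ] [ 0.48 -0.04  0.36] [-0.31  0.37  1.98 -0.23  0.27  0.41]
R 60 150 315 [ 0.54 -0.04  0.18] [ 0.45 -0.    0.33] [-0.21  0.4   2.08 -0.84  0.18  1.88]
```

```bash
cat > look.py <<'E'
from view import *
import sys,json,os
np.set_printoptions(precision=4,suppress=True)
def look(tgt,el,az,d,roll,fn,side,row=120):
    T=pose(tgt,el,az,d,roll,row)
    r.move_to(T[:3,3],T[:3,:3]); r.wait(0.2)
    c=imaging.camera_params("wrist"); im=save("wrist",fn)
    Tc=np.array(c["T"]); rec={"fn":fn,"T":Tc.tolist(),"K":np.array(c["camera_matrix"]).tolist(),"D":list(map(float,c["D"]))}
    json.dump(rec,open('pics/'+fn[:-4]+'.json','w'))
    for l in ("pad","pointer","mark"):
        for k in imaging.spot_point(side+"_"+l,"wrist")[:2]:
            P=Tc[:3,:3]@np.array(k["xyz"])+Tc[:3,3]
            print(fn,side,l,round(k["p"],2),P,proj("wrist",P)[0].round(1))
    print("t",r.current_clock())
E
python3 - <<'E'
from look import *
r.close(20); print(r.current_clock(), r.current_gripper_width())
look(TR,40,-120,.3,180,'r1.png','right')
E
```

```text
2.475 0.0002568446914910838
r1.png right pad 0.55 [ 0.6133 -0.0282  0.1185] [322.1 154.2]
r1.png right pointer 0.8 [ 0.6616 -0.054   0.1019] [257.9 139.5]
r1.png right pointer 0.7 [ 0.6163 -0.0258  0.1186] [319.8 156.6]
r1.png right mark 0.57 [ 0.6572 -0.0689  0.0719] [253.7 101.7]
r1.png right mark 0.18 [0.5559 0.1926 0.1154] [420.6 222.9]
t 5.1917
```

View pics/r1.png

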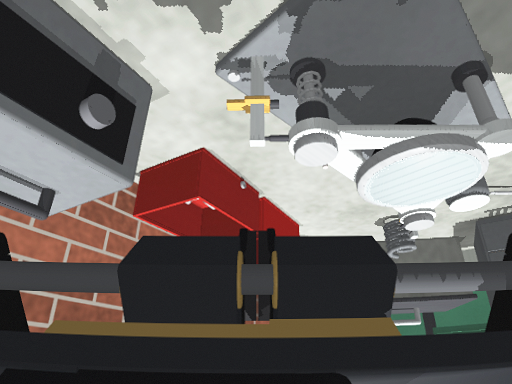

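```bash
python3 - <<'E'
import cv2
im=cv2.imread('pics/r1.png')[40:190,200:350]
cv2.imwrite('pics/r1z.png',cv2.resize(im,None,fx=4,fy=4,interpolation=cv2.INTER_NEAREST))
E
```

```text
(no output)
```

View pics/r1z.png

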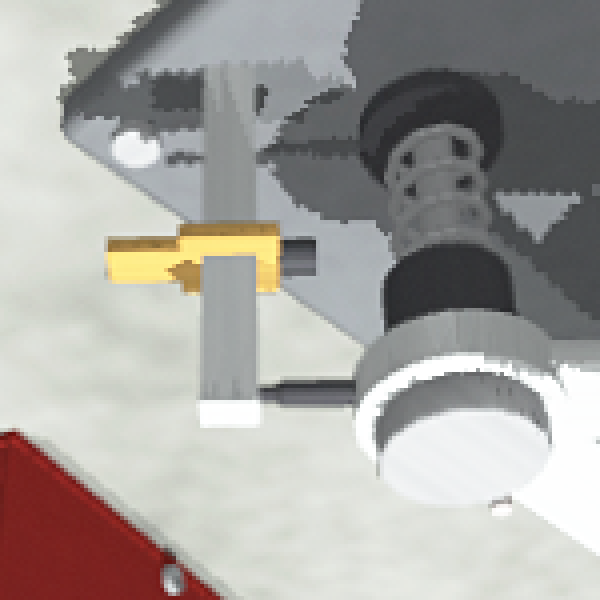

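```bash
python3 - <<'E'
from look import *
best=None
for el in (20,25,30,35,40,45,50):
 for az in (-70,-60,-50,-40,-30,-20):
  for d in (.25,.3):
    T=pose(TR,el,az,d,180);tip=T[:3,3]+.182*T[:3,0]
    q=solver.ik(T[:3,3],T[:3,:3])
    if q is not None and tip[2]>.19: print((el,az,d),tip.round(2),end=' ')
print()
try: look(TR,30,-40,.3,180,'r2.png','right')
except r.Unreachable:
    look(TR,35,-40,.3,180,'r2.png','right')
im=cv2.imread('pics/r2.png')[30:180,180:330]
cv2.imwrite('pics/r2z.png',cv2.resize(im,None,fx=4,fy=4,interpolation=cv2.INTER_NEAREST))
E
```

```text
(20, -70, 0.3) [ 0.69 -0.16  0.19] (20, -60, 0.3) [ 0.71 -0.15  0.19] (25, -70, 0.3) [ 0.69 -0.15  0.2 ] (25, -60, 0.3) [ 0.71 -0.14  0.2 ] (25, -50, 0.3) [ 0.72 -0.13  0.2 ] (30, -70, 0.3) [ 0.69 -0.14  0.21] (30, -60, 0.3) [ 0.7  -0.13  0.21] (30, -50, 0.3) [ 0.71 -0.12  0.21] (30, -40, 0.3) [ 0.72 -0.11  0.21] (35, -70, 0.3) [ 0.68 -0.13  0.22] (35, -60, 0.3) [ 0.69 -0.12  0.22] (35, -50, 0.3) [ 0.71 -0.11  0.22] (35, -40, 0.3) [ 0.71 -0.1   0.22] (35, -30, 0.3) [ 0.72 -0.09  0.22] (40, -70, 0.25) [ 0.67 -0.08  0.19] (40, -70, 0.3) [ 0.68 -0.11  0.22] (40, -60, 0.25) [ 0.67 -0.08  0.19] (40, -60, 0.3) [ 0.69 -0.11  0.22] (40, -50, 0.25) [ 0.67 -0.07  0.19] (40, -50, 0.3) [ 0.7  -0.1   0.22] (40, -40, 0.25) [ 0.68 -0.07  0.19] (40, -40, 0.3) [ 0.7  -0.1   0.22] (40, -30, 0.25) [ 0.68 -0.07  0.19] (40, -30, 0.3) [ 0.71 -0.09  0.22] (40, -20, 0.25) [ 0.68 -0.06  0.19] (40, -20, 0.3) [ 0.72 -0.08  0.22] (45, -70, 0.25) [ 0.66 -0.07  0.19] (45, -70, 0.3) [ 0.68 -0.1   0.23] (45, -60, 0.25) [ 0.67 -0.07  0.19] (45, -60, 0.3) [ 0.68 -0.1   0.23] (45, -50, 0.25) [ 0.67 -0.07  0.19] (45, -
[... 293 characters left out ...]
[ 0.67 -0.09  0.23] (50, -60, 0.25) [ 0.66 -0.06  0.19] (50, -60, 0.3) [ 0.68 -0.09  0.23] (50, -50, 0.25) [ 0.66 -0.06  0.19] (50, -50, 0.3) [ 0.68 -0.08  0.23] (50, -40, 0.25) [ 0.66 -0.06  0.19] (50, -40, 0.3) [ 0.69 -0.08  0.23] (50, -30, 0.25) [ 0.66 -0.06  0.19] (50, -30, 0.3) [ 0.69 -0.07  0.23] (50, -20, 0.25) [ 0.66 -0.06  0.19] (50, -20, 0.3) [ 0.69 -0.07  0.23] 
r2.png right pad 0.66 [ 0.6158 -0.0299  0.1158] [262.4 172.5]
r2.png right pad 0.28 [ 0.6627 -0.0558  0.1003] [251.4 134. ]
r2.png right pointer 0.94 [ 0.6604 -0.0558  0.1045] [253.3 139.4]
r2.png right pointer 0.55 [0.5439 0.0687 0.1304] [239.3 214.8]
r2.png right mark 0.57 [ 0.6579 -0.0692  0.0739] [266.8 104.9]
t 6.7833
```

View pics/r2z.png

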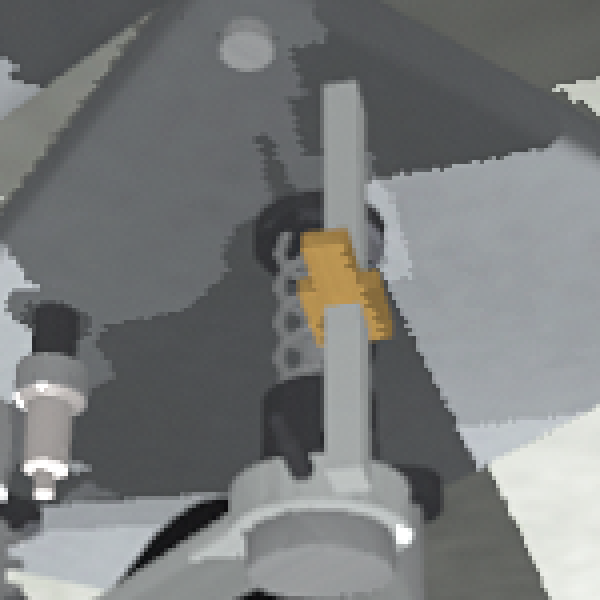

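View pics/r2.png

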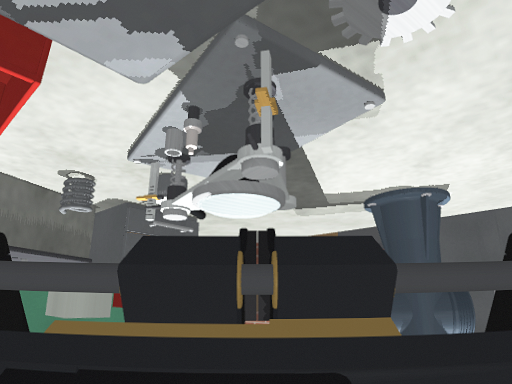

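```bash
cat > tri.py <<'E'
import numpy as np, cv2, json
np.set_printoptions(precision=4,suppress=True)
def ray(fn,uv):
    d=json.load(open('pics/'+fn+'.json'));T=np.array(d["T"])
    n=cv2.undistortPoints(np.array([[uv]],float),np.array(d["K"]),np.array(d["D"]))[0,0]
    v=T[:3,:3]@np.r_[n,1];return T[:3,3],v/np.linalg.norm(v)
def tri(obs):
    A=np.zeros((3,3));b=np.zeros(3)
    for fn,uv in obs:
        o,v=ray(fn,uv);M=np.eye(3)-np.outer(v,v);A+=M;b+=M@o
    P=np.linalg.solve(A,b);e=[np.linalg.norm((np.eye(3)-np.outer(v,v))@(P-o)) for o,v in (ray(f,u) for f,u in obs)]
    return P,max(e)
def atz(fn,uv,z):
    o,v=ray(fn,uv);return o+v*(z-o[2])/v[2]
E
python3 - <<'E'
from tri import *
a=lambda x,y:(200+x/4-.5,40+y/4-.5); b=lambda x,y:(180+x/4-.5,30+y/4-.5)
for n,p,q in [("posttop",(230,412),(348,479)),("tongue top corner",(105,250),(351,245)),("tongue bot corner",(105,238),(347,231)),("pad",(465,452),(322,568))]:
    print(n,*tri([("r1",a(*p)),("r2",b(*q))]), atz("r1",a(*p),.116),atz("r2",b(*q),.116))
print("ptr r2 at .099",atz("r2",b(297,462),.099))
E
```

```text
posttop [ 0.6552 -0.0668  0.1156] 8.880078165763622e-05 [ 0.6549 -0.0674  0.116 ] [ 0.6557 -0.0672  0.116 ]
tongue top corner [ 0.6761 -0.0848  0.0761] 0.00014113477475849028 [ 0.6501 -0.1193  0.116 ] [ 0.7211 -0.1198  0.116 ]
tongue bot corner [ 0.6765 -0.0843  0.0725] 0.0004372853516163406 [ 0.6484 -0.1217  0.116 ] [ 0.7243 -0.1216  0.116 ]
pad [ 0.6185 -0.0292  0.1156] 3.296508426105646e-05 [ 0.6183 -0.0299  0.116 ] [ 0.6192 -0.0298  0.116 ]
ptr r2 at .099 [ 0.6424 -0.0414  0.099 ]
```

```bash
python3 - <<'E'
from look import *
look(TL,40,120,.3,180,'l1.png','left')
im=cv2.imread('pics/l1.png')[30:180,180:330]
cv2.imwrite('pics/l1z.png',cv2.resize(im,None,fx=4,fy=4,interpolation=cv2.INTER_NEAREST))
try: look(TL,30,60,.3,180,'l2.png','left')
except r.Unreachable: look(TL,40,60,.3,180,'l2.png','left')
im=cv2.imread('pics/l2.png')[30:180,180:330]
cv2.imwrite('pics/l2z.png',cv2.resize(im,None,fx=4,fy=4,interpolation=cv2.INTER_NEAREST))
E
```

```text
l1.png left pad 0.73 [0.56   0.1926 0.1162] [218.  166.8]
l1.png left pad 0.46 [ 0.6169 -0.027   0.1183] [193.7 244.6]
l1.png left mark 0.56 [0.5734 0.2469 0.079 ] [259.7 106.7]
t 8.9
l2.png left pad 0.81 [0.5567 0.1933 0.1186] [265.4 171.5]
l2.png left pad 0.66 [ 0.6573 -0.0707  0.0716] [400.3 185.3]
l2.png left pointer 0.86 [0.5799 0.2391 0.1003] [263.5 130.8]
l2.png left mark 0.63 [0.5751 0.2458 0.0773] [254.7 106.1]
t 10.2417
```

View pics/l1z.png

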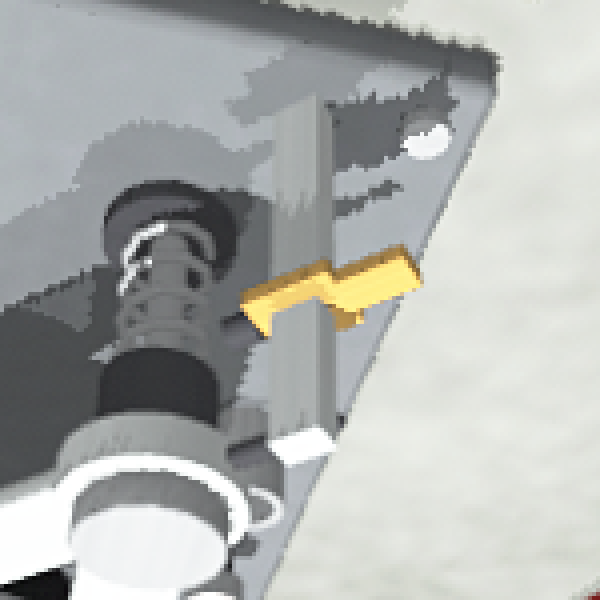

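View pics/l2z.png

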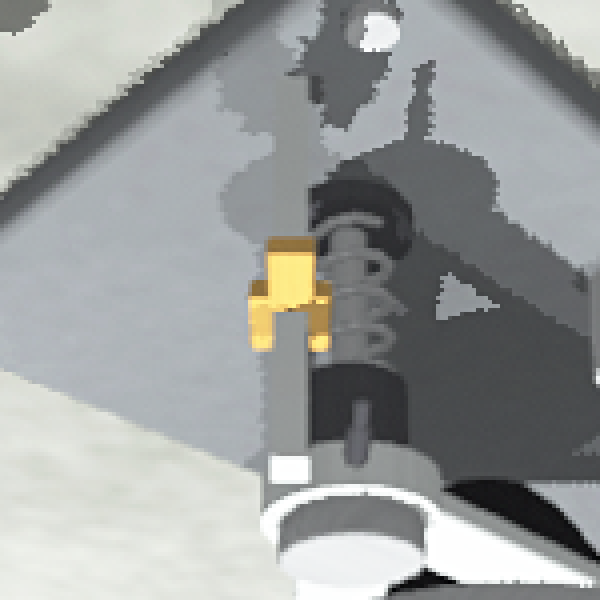

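View pics/l2.png

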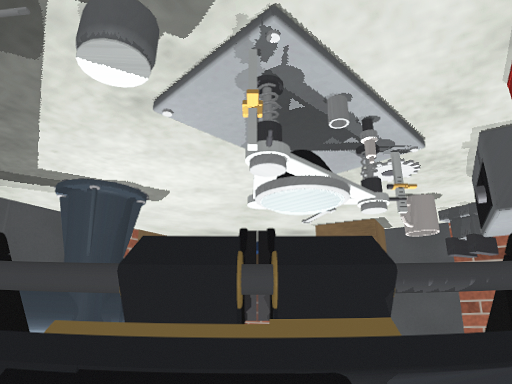

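```bash
python3 - <<'E'
import cv2,numpy as np
def c(fn,x,y,w=40,h=28,s=9):
    return cv2.resize(cv2.imread(f'pics/{fn}.png')[y:y+h,x:x+w],None,fx=s,fy=s,interpolation=cv2.INTER_NEAREST)
a=np.vstack([np.hstack([c('l1',255,88),c('l2',235,88)]),np.hstack([c('r1',224,92),c('r2',245,85)])])
cv2.imwrite('pics/tabs.png',a);print(a.shape)
E
```

```text
(504, 720, 3)
```

View pics/tabs.png

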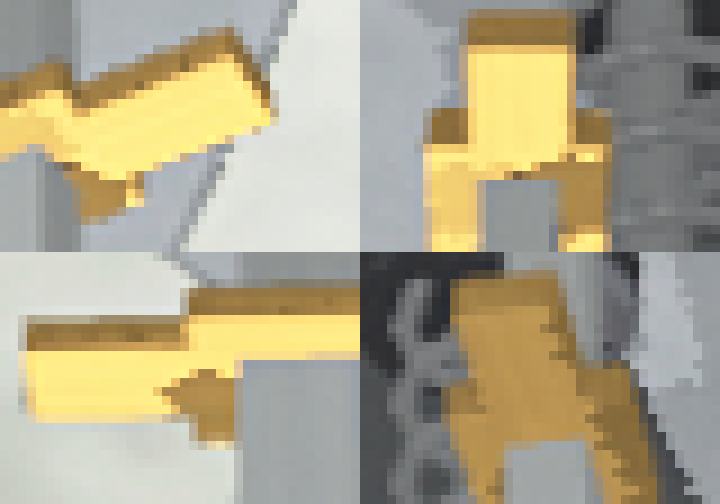

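```bash
python3 - <<'E'
from tri import *
o={'l1':(255,88),'l2':(235,88),'r1':(224,92),'r2':(245,85)}
f=lambda n,x,y:(n,(o[n][0]+x/9-.5,o[n][1]+y/9-.5))
a=lambda x,y:(180+x/4-.5,30+y/4-.5)
print("L posttop",*tri([("l1",a(303,446)),("l2",a(290,470))]))
print("L bot",*tri([f('l1',238,27),f('l2',107,10)]))
print("L top",*tri([f('l1',231,55),f('l2',107,45)]))
print("L top far",*tri([f('l1',268,124),f('l2',216,45)]))
print("R bot",*tri([f('r1',22,66),f('r2',197,20)]))
print("R top",*tri([f('r1',22,98),f('r2',205,50)]))
print("L pad@.118",atz("l1",a(150,548),.118),atz("l2",a(352,556),.118))
print("R pad@.118",atz("r1",(200+465/4-.5,40+456/4-.5),.118),atz("r2",a(322,570),.118))
print("ptr L r2 R",atz("l2",a(360,405),.099),atz("r2",a(280,416),.099))
E
```

```text
L posttop [0.5708 0.2441 0.116 ] 0.00012002631537415014
L bot [0.5807 0.2701 0.0765] 3.0604822318892484e-05
L top [0.5803 0.2694 0.0796] 1.3639696537826584e-05
L top far [0.5885 0.2634 0.0792] 0.0002652730851445632
R bot [ 0.6764 -0.0843  0.072 ] 0.00026919917519526235
R top [ 0.6762 -0.0846  0.0759] 0.00026905367373321375
L pad@.118 [0.5581 0.1951 0.118 ] [0.5612 0.1978 0.118 ]
R pad@.118 [ 0.6179 -0.0313  0.118 ] [ 0.6221 -0.0322  0.118 ]
ptr L r2 R [0.5828 0.234  0.099 ] [ 0.6622 -0.0535  0.099 ]
```

```bash
cat > press.py <<'E'
from h import *
np.set_printoptions(precision=4,suppress=True)
G={'left':dict(pad=np.array([.558,.195]),az=np.radians(45)+.264,mark=.078),
   'right':dict(pad=np.array([.619,-.0305]),az=np.radians(-45)+.264,mark=.0743)}
def theta(side): return (.099-G[side]['mark'])/.216
def C(side,th):
    g=G[side];u=np.array([np.cos(g['az']),np.sin(g['az']),0]);e=np.array([0,0,1.])
    piv=np.r_[g['pad'],.095]-.166*u
    return piv+u*(.166*np.cos(th)+.023*np.sin(th))+e*(.023*np.cos(th)-.166*np.sin(th)),u
def ori(side,th,s):   # s: sign of tangential for tool y
    _,u=C(side,0);e=np.array([0,0,1.]);n=np.cos(th)*e+np.sin(th)*u
    x=-n; z=s*(np.cos(th)*u-np.sin(th)*e); return np.c_[x,np.cross(z,x),z]
def tcp(side,tip,R): return tip-.182*R[:,0]
E
python3 - <<'E'
from press import *
print(r.current_joints(),r.current_ft_force())
for sd in G:
    th=theta(sd);print(sd,th,C(sd,0)[0],C(sd,th)[0])
    for s in (1,-1):
        R=ori(sd,th,s);ip=C(sd,th)[0]
        for tip in (C(sd,0)[0]+[0,0,.03],ip): print(s,solver.ik(tcp(sd,tip,R),R),"y axis",R[:,1])
E
```

```text
[ 0.5037  1.1243  0.5373 -0.6242  2.3006  0.8064] [-0.9173 -0.2335 -0.0013]
left 0.09722222222222225 [0.558 0.195 0.118] [0.5587 0.1963 0.1018]
1 [ 0.1859  0.6043  1.532  -0.0842  1.0701 -0.8206] y axis [-0.8671  0.4981  0.    ]
1 [ 0.1878  0.6691  1.5598 -0.0889  0.978  -0.8095] y axis [-0.8671  0.4981  0.    ]
-1 [ 0.1859  0.6043  1.532  -0.0842  1.0701  2.321 ] y axis [ 0.8671 -0.4981  0.    ]
-1 [ 0.1878  0.6691  1.5598 -0.0889  0.978   2.3321] y axis [ 0.8671 -0.4981  0.    ]
right 0.11435185185185186 [ 0.619  -0.0305  0.118 ] [ 0.6203 -0.0313  0.0989]
1 [-0.2449  0.6496  1.4325  0.0338  1.1697  0.2615] y axis [0.4981 0.8671 0.    ]
1 [-0.2456  0.7142  1.4603  0.0353  1.0774  0.2574] y axis [0.4981 0.8671 0.    ]
-1 None y axis [-0.4981 -0.8671  0.    ]
-1 None y axis [-0.4981 -0.8671  0.    ]
```

```bash
python3 - <<'E'
from press import *
sd='left';th=theta(sd);R=ori(sd,th,1);c0=C(sd,0)[0];c1=C(sd,th)[0]
r.move_to(tcp(sd,c0+[0,0,.05],R),R)
r.move_straight(tcp(sd,c0+[0,0,.010],R)); r.wait(.2)
f0=np.array(r.current_ft_force());print("bias",f0,r.current_clock())
save('wrist','lp0.png')
for a in (.006,.003,.0015,0,-.002):
    r.move_straight(tcp(sd,c0+[0,0,a],R),vel=.03); r.wait(.1)
    print(a,np.array(r.current_ft_force())-f0,np.array(r.current_tcp_pos())+.182*np.array(r.current_orientation())[:,0])
print(r.current_clock())
save('wrist','lp1.png')
E
```

```text
bias [0.0063 0.152  0.214 ] 12.3083
0.006 [ 1.0444  0.5515 -1.704 ] [0.558 0.195 0.124]
0.003 [ 0.15    0.0796 -0.1613] [0.5579 0.195  0.1209]
0.0015 [-0.0079  0.4648 -0.5292] [0.558  0.195  0.1195]
0 [-1.2373 -1.0664 -0.0987] [0.5581 0.195  0.1181]
-0.002 [-0.5879  0.0195  2.103 ] [0.5583 0.1951 0.1163]
14.1417
```

View pics/lp1.png

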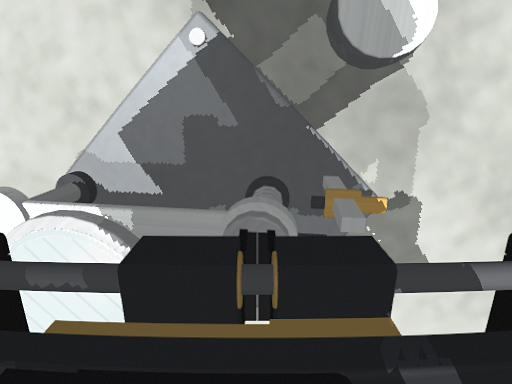

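```bash
python3 - <<'E'
from press import *
sd='left';th=theta(sd);R=ori(sd,th,1);c0=C(sd,0)[0];c1=C(sd,th)[0]
for k in (.5,.8,.92):
    r.move_straight(tcp(sd,c0+k*(c1-c0),R),vel=.03); r.wait(.15)
    t=np.array(r.current_tcp_pos())+.182*np.array(r.current_orientation())[:,0]
    print(k,np.array(r.current_ft_force()),t,(t-c0-k*(c1-c0))*1e3)
print(r.current_clock())
save('wrist','lp2.png');save('scene','sp2.png')
for n in ("scene",):
  for l in ("left_pointer","left_mark"):
    for d in imaging.spot_point(l,n)[:1]: print(n,l,round(d["p"],2),w(n,d["xyz"]))
E
```

```text
0.5 [0.7941 0.7314 4.7321] [0.5586 0.1957 0.1101] [0.1918 0.0317 0.1664]
0.8 [0.252  0.0115 5.7877] [0.5588 0.196  0.1054] [ 0.1964 -0.0501  0.3737]
0.92 [-0.5782 -0.3396  6.9481] [0.5588 0.196  0.1036] [ 0.172  -0.1235  0.5299]
15.5667
scene left_pointer 0.67 [0.5822 0.234  0.0845]
scene left_mark 0.61 [0.566  0.2404 0.0795]
```

```bash
python3 - <<'E'
import cv2,numpy as np
a=cv2.imread('pics/lp2.png')[130:270,200:420]; b=cv2.imread('pics/sp2.png')
a=cv2.resize(a,None,fx=3,fy=3,interpolation=cv2.INTER_NEAREST)
cv2.imwrite('pics/lp2z.png',a)
b=cv2.resize(b[170:290,190:360],None,fx=4,fy=4,interpolation=cv2.INTER_NEAREST);cv2.imwrite('pics/sp2z.png',b)
E
```

```text
(no output)
```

View pics/lp2z.png

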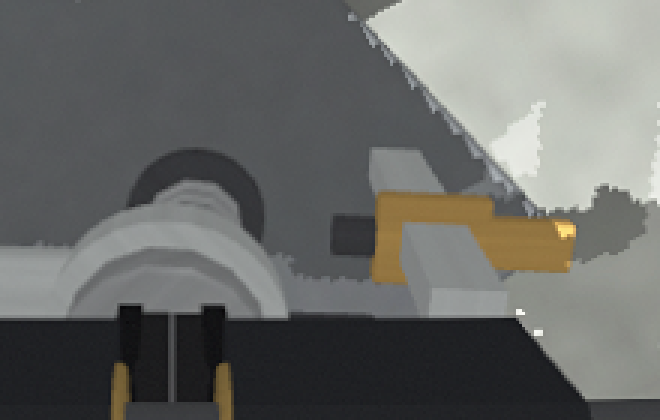

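View pics/sp2z.png

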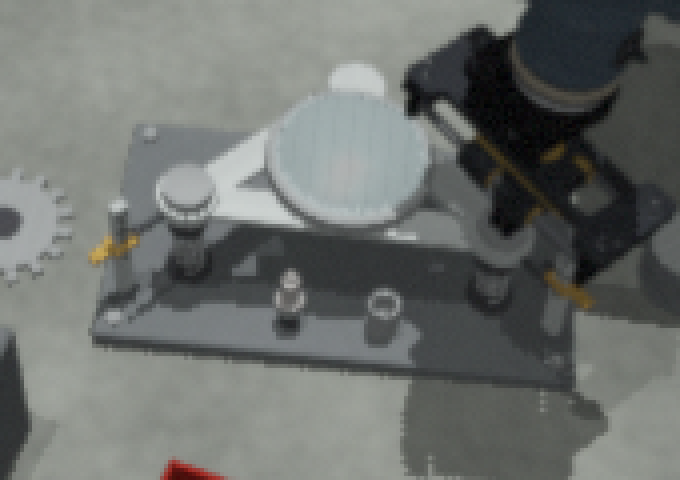

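```bash
python3 - <<'E'
from press import *
sd='left';th=theta(sd);R=ori(sd,th,1);c0=C(sd,0)[0];c1=C(sd,th)[0]
cmd=c1+[0,0,-.0006]
r.move_straight(tcp(sd,cmd,R),vel=.03); r.wait(.2)
F=[]
for i in range(12):
    r.wait(.08);F.append(r.current_ft_force())
t=np.array(r.current_tcp_pos())+.182*np.array(r.current_orientation())[:,0]
print(np.mean(F,0),np.std(F,0),t,(t-c1)*1e3,r.current_clock())
save('scene','sp3.png');save('top','tp3.png')
for n in ("scene","top"):
  for l in ("left_pointer","left_mark","right_pointer"):
    for d in imaging.spot_point(l,n)[:1]: print(n,l,round(d["p"],2),w(n,d["xyz"]))
print(r.current_clock())
E
python3 - <<'E'
import cv2
b=cv2.imread('pics/sp3.png')
b=cv2.resize(b[210:265,295:365],None,fx=9,fy=9,interpolation=cv2.INTER_NEAREST);cv2.imwrite('pics/sp3z.png',b)
E
```

```text
[-0.4343 -0.2883  7.333 ] [0.628  0.381  0.5144] [0.5589 0.1961 0.1018] [ 0.1692 -0.2025  0.0719] 17.2167
scene left_pointer 0.86 [0.5812 0.2377 0.0804]
scene left_mark 0.53 [0.5692 0.2444 0.08  ]
scene right_pointer 0.71 [ 0.663 -0.056  0.097]
top right_pointer 0.78 [ 0.6629 -0.0481  0.1019]
17.6167
```

View pics/sp3z.png

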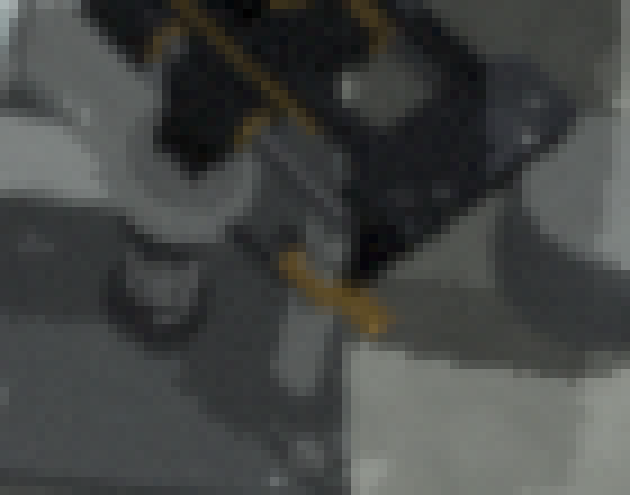

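```bash
python3 - <<'E'
from press import *
def tip(sd,th):
    g=G[sd];u=np.array([np.cos(g['az']),np.sin(g['az']),0]);e=np.array([0,0,1.])
    return np.r_[g['pad'],.095]-.166*u+u*(.216*np.cos(th)+.004*np.sin(th))+e*(.004*np.cos(th)-.216*np.sin(th))
th=theta('left')
for t in (0,th-.014,th,th+.014): print(t,tip('left',t),proj('scene',tip('left',t))[0])
print("post/mark",proj('scene',[[.5708,.2441,.116],[.5803,.2694,.0796]]))
a=cv2.imread('pics/scene0.png')[205:260,295:365]
cv2.imwrite('pics/s0z.png',cv2.resize(a,None,fx=9,fy=9,interpolation=cv2.INTER_NEAREST))
E
```

```text
0 [0.5829 0.2384 0.099 ] [327.8872 238.3482]
0.08322222222222225 [0.5827 0.238  0.081 ] [326.8635 241.8961]
0.09722222222222225 [0.5826 0.2378 0.078 ] [326.6572 242.4498]
0.11122222222222225 [0.5825 0.2376 0.075 ] [326.4413 242.991 ]
post/mark [[331.8673 232.1733]
 [337.7807 244.993 ]]
```

View pics/s0z.png

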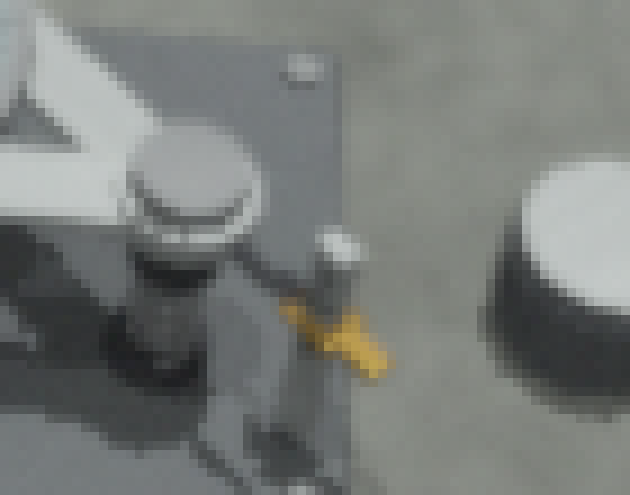

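```bash
python3 - <<'E'
from press import *
def pt(sd,th,rad,h=.004):
    g=G[sd];u=np.array([np.cos(g['az']),np.sin(g['az']),0]);e=np.array([0,0,1.])
    return np.r_[g['pad'],.095]-.166*u+u*(rad*np.cos(th)+h*np.sin(th))+e*(h*np.cos(th)-rad*np.sin(th))
def crop(fn,ths,y0=212,x0=312,hh=40,ww=38,s=9):
    a=cv2.imread(fn)[y0:y0+hh,x0:x0+ww].astype(float)
    a=np.clip((a-20)*1.8,0,255).astype(np.uint8)
    a=cv2.resize(a,None,fx=s,fy=s,interpolation=cv2.INTER_NEAREST); b=a.copy()
    for th,c in ths:
        p=proj('scene',[pt('left',th,.186),pt('left',th,.216)])
        p=[tuple(int(v) for v in ((q-[x0,y0]+.5)*s)) for q in p]
        cv2.line(b,p[0],p[1],c,1)
    return np.hstack([a,b])
th=theta('left')
im=np.hstack([crop('pics/scene0.png',[(0,(0,0,255))],ww=40)[:, :],crop('pics/sp3.png',[(th,(0,0,255)),(th-.03,(0,255,0))],ww=40)])
im=np.vstack([im[:,:720],im[:,720:]])
im=cv2.resize(im,None,fx=.83,fy=.83,interpolation=cv2.INTER_NEAREST)
cv2.imwrite('pics/cmp.png',im);print(im.shape)
E
```

```text
(598, 598, 3)
```

View pics/cmp.png

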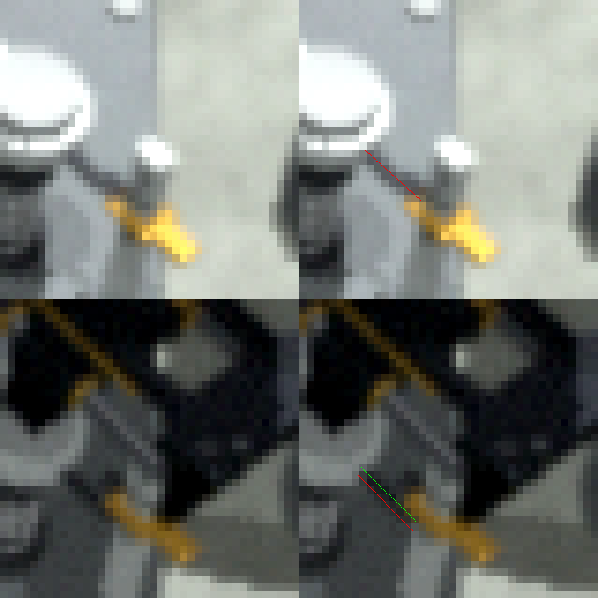

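```bash
python3 - <<'E'
from press import *
a=cv2.cvtColor(cv2.imread('pics/sp3.png'),cv2.COLOR_BGR2GRAY)
print("cols 318..336"); 
for y in range(230,250): print(y,a[y,318:337])
a=cv2.cvtColor(cv2.imread('pics/scene0.png'),cv2.COLOR_BGR2GRAY)
for y in range(230,250): print(y,a[y,318:337])
# projections relevant
print(proj('scene',[[.5708,.2441,z] for z in (.116,.078,.016)]))
E
```

```text
cols 318..336
230 [79 78 80 85 90 72 57 54 49 48 55 67 61 52 54 36 28 28 28]
231 [81 80 80 90 88 67 54 55 51 51 47 53 69 62 47 25 22 27 27]
232 [79 86 90 94 81 62 55 54 56 53 51 50 52 65 58 36 24 22 28]
233 [86 92 92 85 70 55 53 55 54 57 53 59 52 54 66 47 27 23 25]
234 [94 90 76 65 57 55 54 54 51 54 56 68 64 52 53 44 31 21 25]
235 [93 80 53 41 45 50 53 50 38 40 52 77 73 58 56 44 30 16 14]
236 [85 73 52 34 35 44 48 41 38 35 48 76 76 69 72 54 28 10  6]
237 [58 57 57 46 37 34 43 44 43 49 56 68 74 84 86 62 27  9 14]
238 [54 56 54 52 45 39 32 47 59 72 79 67 73 80 85 52 23  7  9]
239 [54 53 51 52 50 45 40 46 65 73 81 75 74 70 67 41 18  6 13]
240 [52 53 53 55 54 51 46 40 51 67 74 78 78 83 61 36 18 16 23]
241 [47 54 53 54 53 55 52 46 46 56 68 72 80 83 70 44 32 36 44]
242 [45 54 54 55 54 55 50 55 54 66 65 70 75 76 74 64 56 66 65]
243 [48 53 50 56 55 54 52 51 54 75 68 68 72 77 72 74 75 75 71]
244 [47 53 55 55 53 54 54 55 60 83 78 77 81 82 73 73 79 77 75]
245 [50 51 54 51 55 52 52 55 68 87 88 88 89 88 65 66 72 76 83]
246 [54 54 54 53 54 54 56 57 77 89 89 92 90 81 62 65 69 75 93]
247 [55 52 53 5
[... 1237 characters left out ...]
5 114 117 118 103  77  76  94 115 141 155 155 149
 141]
243 [ 88 102 104 105 104 105 114 117 116  98  71  63  87 136 127 146 156 157
 150]
244 [ 89 103 104 103 105 103 116 118 117  96  77  73  78  92  98 117 145 157
 158]
245 [ 93 105 105 102 103 106 116 119 112  93  86  84  86  91 106  99 113 150
 161]
246 [ 94 101 104 103 107 109 116 117 102  91  87  85  89  98 111 106 110 116
 150]
247 [ 90 103 103 102 112 119 119 115 100  89  87  86  88 104 115 110 127 120
 124]
248 [ 79 102 109 103 106 115 119 109  95  89  89  86  90 105 114 114 132 138
 137]
249 [106 115 118 112 109 108 115 110  95  91  91  88  91 102 113 116 135 139
 139]
[[331.8673 232.1733]
 [329.8398 239.9711]
 [326.7385 251.9155]]
```

```bash
python3 - <<'E'
from press import *
def pt(sd,th,rad,h=.004):
    g=G[sd];u=np.array([np.cos(g['az']),np.sin(g['az']),0]);e=np.array([0,0,1.])
    return np.r_[g['pad'],.095]-.166*u+u*(rad*np.cos(th)+h*np.sin(th))+e*(h*np.cos(th)-rad*np.sin(th))
def rod(img,cols,lo,hi):
    a=cv2.cvtColor(cv2.imread(img),cv2.COLOR_BGR2GRAY).astype(float);o=[]
    for c,l,h in zip(cols,lo,hi):
        v=a[l:h+1,c];wt=np.clip(np.median(v)-v,0,None);wt=wt.max()*0+np.clip(v.max()-v-.4*np.ptp(v),0,None);o.append((wt*np.arange(l,h+1)).sum()/wt.sum())
    return np.array(o)
cols=[321,322,323,324,325]
print("rest",rod('pics/scene0.png',cols,[231,231,232,233,233],[235,236,237,238,239]))
print("pres",rod('pics/sp3.png',cols,[234,234,235,236,237],[238,239,240,241,242]))
th=theta('left')
for t in (0,th-.05,th-.03,th-.015,th,th+.015):
    P=proj('scene',[pt('left',t,q) for q in np.linspace(.18,.216,40)])
    print(round(t,3),np.interp(cols,P[:,0],P[:,1]).round(2),"tip",P[-1])
E
```

```text
rest [232.66   233.3397 234.352  235.2577 235.9132]
pres [235.8984 236.4675 237.3205 238.1765 239.1364]
0 [232.11 233.02 233.92 234.83 235.73] tip [327.8872 238.3482]
0.047 [234.34 235.3  236.25 237.21 238.17] tip [327.3495 240.4147]
0.067 [235.29 236.27 237.25 238.23 239.2 ] tip [327.0875 241.2478]
0.082 [236.   237.   238.   238.99 239.99] tip [326.8779 241.856 ]
0.097 [236.72 237.74 238.75 239.76 240.77] tip [326.6572 242.4498]
0.112 [237.45 238.48 239.5  240.53 241.56] tip [326.4255 243.0292]
```

```bash
python3 - <<'E'
import cv2,numpy as np
ims=[]
for f in ('lp0','lp1','lp2'):
    a=cv2.imread(f'pics/{f}.png')[170:245,205:305].astype(float)
    ims.append(cv2.resize(np.clip(a*1.3,0,255).astype(np.uint8),None,fx=5,fy=5,interpolation=cv2.INTER_NEAREST)[:, :])
im=np.vstack([np.hstack(ims[:2]),np.hstack([ims[2],ims[2]*0])]);im=cv2.resize(im,None,fx=.78,fy=.78);cv2.imwrite('pics/lpc.png',im);print(im.shape)
E
```

```text
(585, 780, 3)
```

View pics/lpc.png

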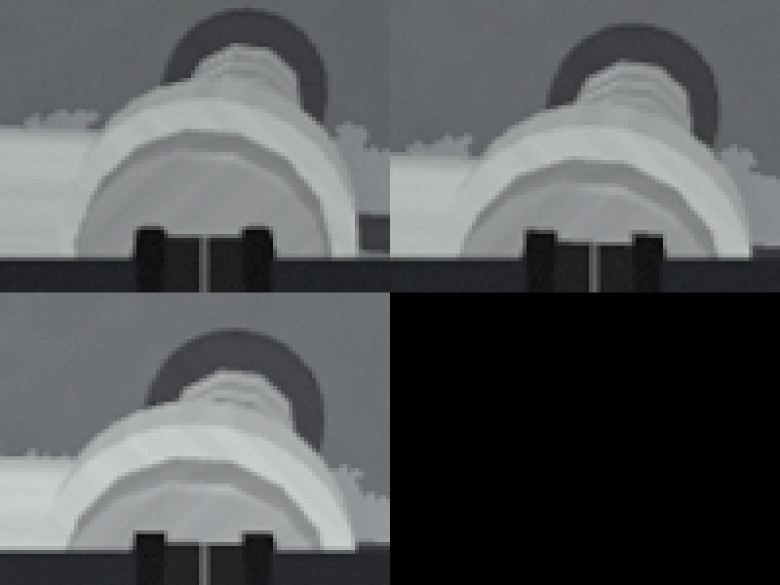

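```bash
python3 - <<'E'
from press import *
from view import E
c=imaging.camera_params("wrist");K=np.array(c["camera_matrix"]);D=np.array(c["D"],float)
R_=np.array(r.current_orientation());p_=np.array(r.current_tcp_pos())
X=np.eye(4);X[:3,:3]=R_;X[:3,3]=p_;print(np.abs(np.linalg.inv(X)@np.array(c["T"])-E).max())
sd='left';th=theta(sd);R=ori(sd,th,1)
def cam(tip):
    X=np.eye(4);X[:3,:3]=R;X[:3,3]=tcp(sd,tip,R);return np.linalg.inv(X@E)
def pj(Ti,P): return cv2.projectPoints(np.array(P).reshape(-1,1,3),cv2.Rodrigues(Ti[:3,:3])[0],Ti[:3,3],K,D)[0].reshape(-1,2)
c0,u=C(sd,0);y=R[:,1];c1=C(sd,th)[0]
def edge(t,h): # rim points of disc radius .019 at pad plane
    cc,_=C(sd,t);n=np.cos(t)*np.array([0,0,1])+np.sin(t)*u;v=np.cos(t)*u-np.sin(t)*np.array([0,0,1])
    a=np.linspace(0,2*np.pi,73);return cc+.019*(np.outer(np.cos(a),v)+np.outer(np.sin(a),y))+h*n
for nm,tip,meas in (("lp0",c0+[0,0,.010],208.5),("lp1",np.array([.5583,.1951,.1163]),215.6),("lp2",np.array([.5588,.196,.1036]),219.0)):
    for t in (0,.04,.05,.06,.07,.086):
        q=pj(cam(tip),edge(t,0));i=q[:,1].argmin();print(nm,meas,t,q[i].round(1),"cols",q[:,0].min().round(1),q[:,0].max().round(1))
        if nm!="lp2" and t==0: break
# fingertips: projected tip points
for d in (.182,.177,.170): 
    t=np.r_[d,.0095,0]; print("finger",d,pj(np.linalg.inv(E),[t]))
E
```

```text
0.0014880350202493555
lp0 208.5 0 [256.8 208.1] cols 223.5 290.7
lp1 215.6 0 [254.1 214.6] cols 218.8 290.3
lp2 219.0 0 [249.2 223.2] cols 211.6 288.1
lp2 219.0 0.04 [252.3 218.6] cols 215.7 289.8
lp2 219.0 0.05 [253.  217.5] cols 216.6 290.1
lp2 219.0 0.06 [253.7 216.4] cols 217.5 290.3
lp2 219.0 0.07 [254.2 215.3] cols 218.3 290.5
lp2 219.0 0.086 [255.1 213.7] cols 219.6 290.8
finger 0.182 [[254.9443 231.1073]]
finger 0.177 [[254.8904 234.757 ]]
finger 0.17 [[254.8096 240.2268]]
```

```bash
cat > est.py <<'E'
from press import *
from view import E
def state(tag,n=8):
    F=[]
    for i in range(n): r.wait(.05);F.append(r.current_ft_force())
    Ro=np.array(r.current_orientation());t=np.array(r.current_tcp_pos())+.182*Ro[:,0]
    save('scene','s_'+tag+'.png');save('wrist','w_'+tag+'.png')
    print(tag,"F",np.mean(F,0),"tip",t,r.current_clock())
E
python3 - <<'E'
from est import *
sd='left';th=theta(sd);R=ori(sd,th,1);c1=C(sd,th)[0]
cmd=c1+[0,0,-.0006-.003]
r.move_straight(tcp(sd,cmd,R),vel=.03); r.wait(.1)
state('a')
a=cv2.cvtColor(cv2.imread('pics/s_a.png'),cv2.COLOR_BGR2GRAY)
for y in range(232,246): print(y,a[y,316:332])
b=cv2.imread('pics/w_a.png')[170:245,205:305].astype(float)
cv2.imwrite('pics/w_az.png',cv2.resize(np.clip(b*1.3,0,255).astype(np.uint8),None,fx=5,fy=5,interpolation=cv2.INTER_NEAREST))
E
```

```text
a F [-0.4873 -0.2941  8.6031] tip [0.559  0.1961 0.0991] 18.4667
232 [79 78 79 79 87 91 83 62 55 57 54 55 47 52 66 63]
233 [87 83 87 85 92 88 70 57 53 56 52 55 54 53 57 68]
234 [100  94  95  95  89  78  59  52  55  53  53  52  55  69  62  58]
235 [96 94 93 86 69 53 49 53 54 49 39 40 54 78 74 60]
236 [90 89 89 69 47 37 40 50 52 45 37 37 49 77 76 70]
237 [71 69 69 61 46 37 36 42 48 47 42 50 56 68 73 84]
238 [47 52 52 53 51 44 37 37 42 52 59 73 78 67 72 82]
239 [61 57 54 52 52 51 48 41 37 49 68 74 80 77 72 69]
240 [76 55 52 53 52 54 52 47 41 40 58 70 74 78 78 81]
241 [75 49 50 53 55 53 54 54 48 41 41 61 69 73 78 82]
242 [63 45 47 51 53 54 55 54 52 47 47 64 65 70 73 76]
243 [58 40 47 53 53 52 55 53 53 53 56 75 69 67 72 77]
244 [46 36 46 53 54 54 54 52 55 53 62 83 80 79 80 84]
245 [34 38 51 51 52 55 54 55 54 55 67 87 90 90 90 87]
```

View pics/w_az.png

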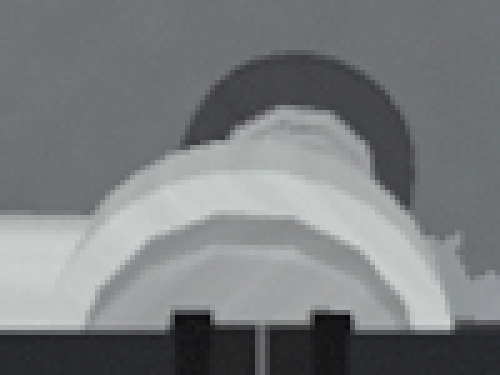

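```bash
cat >> est.py <<'E'
def pt(sd,th,rad,h=.004):
    g=G[sd];u=np.array([np.cos(g['az']),np.sin(g['az']),0]);e=np.array([0,0,1.])
    return np.r_[g['pad'],.095]-.166*u+u*(rad*np.cos(th)+h*np.sin(th))+e*(h*np.cos(th)-rad*np.sin(th))
def rodfit(sd,img,radii=np.linspace(.19,.212,10),off=0.,show=True):
    """match score of dark rod along predicted line vs theta: mean grey on line minus mean grey at +-2.5px"""
    a=cv2.cvtColor(cv2.imread(img),cv2.COLOR_BGR2GRAY).astype(np.float32);best=[]
    for t in np.arange(-.03,.16,.002):
        P=proj('scene',[pt(sd,t,q) for q in radii]).astype(np.float32)
        s=lambda d:cv2.remap(a,P[:,0:1].copy(),(P[:,1:2]+np.float32(d+off)),cv2.INTER_CUBIC).mean()
        best.append((s(0)-.5*(s(-2.2)+s(2.2)),t))
    b=sorted(best)[:5]
    return [(round(float(x),1),round(float(y),3)) for x,y in b]
E
python3 - <<'E'
from est import *
for f in ('scene0','sp2','sp3','s_a'): print(f,rodfit('left',f'pics/{f}.png'))
E
```

```text
scene0 [(-36.2, 0.002), (-36.2, 0.0), (-36.0, 0.004), (-36.0, -0.002), (-35.3, 0.006)]
sp2 [(-13.9, 0.068), (-13.8, 0.07), (-13.8, 0.066), (-13.6, 0.072), (-13.5, 0.064)]
sp3 [(-16.2, 0.074), (-16.2, 0.072), (-16.1, 0.076), (-15.9, 0.07), (-15.7, 0.078)]
s_a [(-16.7, 0.088), (-16.7, 0.09), (-16.5, 0.086), (-16.5, 0.092), (-16.2, 0.094)]
```

```bash
python3 - <<'E'
from est import *
c=imaging.camera_params("wrist");K=np.array(c["camera_matrix"]);D=np.array(c["D"],float)
R_=np.array(r.current_orientation());p_=np.array(r.current_tcp_pos())
X=np.eye(4);X[:3,:3]=R_;X[:3,3]=p_;E2=np.linalg.inv(X)@np.array(c["T"]);print(E2-E)
sd='left';th=theta(sd);R=ori(sd,th,1);u=C(sd,0)[1];y=R[:,1]
def pj(tip,P,Ex=E2):
    X=np.eye(4);X[:3,:3]=R_;X[:3,3]=tip-.182*R_[:,0];Ti=np.linalg.inv(X@Ex)
    return cv2.projectPoints(np.array(P).reshape(-1,1,3),cv2.Rodrigues(Ti[:3,:3])[0],Ti[:3,3],K,D)[0].reshape(-1,2)
def P(t,w,v,h): # pad-frame offsets: radial w, tangential v, height h rel. pad top
    cc,_=C(sd,t);e=np.array([0,0,1.]);n=np.cos(t)*e+np.sin(t)*u;rr=np.cos(t)*u-np.sin(t)*e
    return cc+w*rr+v*y+h*n
c0=C(sd,0)[0]
tips={'lp0':c0+[0,0,.010],'lp1':np.array([.5583,.1951,.1163]),'lp2':np.array([.5588,.196,.1036]),'w_a':np.array([.559,.1961,.0991])}
# column profiles of vertical grey gradient, col 255..262
for f,tip in tips.items():
    a=cv2.cvtColor(cv2.imread(f'pics/{f}.png'),cv2.COLOR_BGR2GRAY).astype(float)
    col=a[185:232,252:262].mean(1);print(f,col.round(0).astype(int))
    print('   rim rows theta 0/.05/.07/.09:',[round(pj(tip,[P(t,0,.0187,0)])[0,1],2) for t in (0,.05,.07,.09)])
E
```

```text
[[ 0.0002  0.0007  0.0002  0.    ]
 [ 0.0002 -0.0002  0.0007 -0.0012]
 [-0.      0.0003 -0.0001 -0.0015]
 [ 0.      0.      0.      0.    ]]
lp0 [ 79  83  88  92  94 109 118 119 118 118 127 134 136 136 135 136 137 137
 117  98  97  96  96 102 114 116 112 110 110 110 110 110 110 110 110 110
 109 109 109 110 110 110 111 111 114  82  39]
   rim rows theta 0/.05/.07/.09: [np.float64(206.74), np.float64(202.38), np.float64(200.73), np.float64(199.13)]
lp1 [ 48  48  56  69  84  93  95  98 102 105 107 116 122 122 122 122 121 131
 138 139 139 139 139 140 141 134 111  99  99  99  99 102 115 122 119 114
 113 113 114 114 113 113 113 113 113 114 109]
   rim rows theta 0/.05/.07/.09: [np.float64(213.23), np.float64(208.3), np.float64(206.44), np.float64(204.64)]
lp2 [ 54  54  54  54  55  64  78  92 105 118 123 123 122 130 134 133 134 133
 136 148 152 152 152 152 152 152 154 139 116 108 108 107 108 113 130 135
 128 125 124 124 124 124 124 124 124 123 123]
   rim rows theta 0/.05/.07/.09: [np.float64(221.74), np.float64(216.06), np.float64(213.92), np.float64(211.85)]
w_a [ 54  55  55  54  54  54  66  80  94 108 119 124 127 132 135 134 134 134
 135 147 154 153 152 153 153 153 154 149 123 108 109 108 108 111 126 135
 131 126 125 125 125 125 126 125 124 124 124]
   rim rows theta 0/.05/.07/.09: [np.float64(224.83), np.float64(218.84), np.float64(216.59), np.float64(214.42)]
```

```bash
python3 - <<'E'
from est import *
c=imaging.camera_params("wrist");K=np.array(c["camera_matrix"]);D=np.array(c["D"],float)
R_=np.array(r.current_orientation());p_=np.array(r.current_tcp_pos())
X=np.eye(4);X[:3,:3]=R_;X[:3,3]=p_;E2=np.linalg.inv(X)@np.array(c["T"])
c0=C('left',0)[0]
tips={'lp0':c0+[0,0,.010],'lp1':np.array([.5583,.1951,.1163]),'lp2':np.array([.5588,.196,.1036]),'w_a':np.array([.559,.1961,.0991])}
W=np.array([[.5708,.2441,.116],[.5803,.2694,.0796],[.5885,.2634,.0792],[.558,.195,.118]])
rows=[]
for f,tip in tips.items():
    X=np.eye(4);X[:3,:3]=R_;X[:3,3]=tip-.182*R_[:,0];Ti=np.linalg.inv(X@E2)
    q=cv2.projectPoints(W.reshape(-1,1,3),cv2.Rodrigues(Ti[:3,:3])[0],Ti[:3,3],K,D)[0].reshape(-1,2)
    print(f,q.round(1).tolist())
    im=cv2.imread(f'pics/{f}.png')[160:245,300:420]
    im=cv2.resize(np.clip(im*1.4,0,255).astype(np.uint8),None,fx=3.3,fy=3.3,interpolation=cv2.INTER_NEAREST)
    for p in q[:3]:
        cv2.circle(im,tuple(int(v) for v in (p-[300,160]+.5)*3.3),3,(0,0,255),1)
    rows.append(im)
cv2.imwrite('pics/lpm.png',np.vstack([np.hstack(rows[:2]),np.hstack(rows[2:])]))
E
```

```text
lp0 [[349.3, 217.6], [382.0, 193.6], [378.5, 208.3], [259.5, 238.5]]
lp1 [[352.8, 224.8], [386.7, 198.3], [383.0, 213.7], [257.0, 246.8]]
lp2 [[355.4, 234.2], [391.0, 204.4], [387.0, 220.7], [252.5, 257.5]]
w_a [[356.8, 237.6], [393.1, 206.5], [388.8, 223.2], [251.0, 261.5]]
```

View pics/lpm.png

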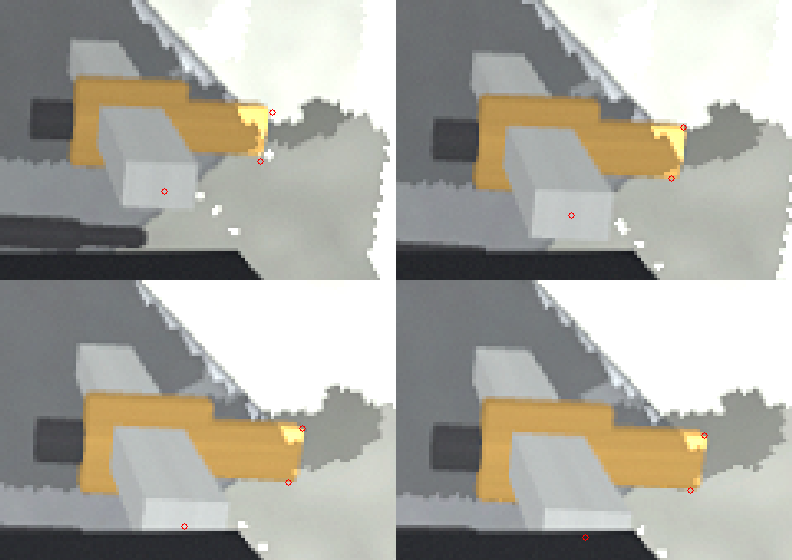

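```bash
python3 - <<'E'
from est import *
sd='left';th=theta(sd);R=ori(sd,th,1);c1=C(sd,th)[0]
cmd=c1+[0,0,-.0036-.0014]
r.move_straight(tcp(sd,cmd,R),vel=.03); r.wait(.2)
state('b',16); r.wait(.2)
print(rodfit('left','pics/s_b.png'))
for l in ("left_pointer","left_mark"):
    for d in imaging.spot_point(l,"scene")[:1]: print(l,round(d["p"],2),w("scene",d["xyz"]))
a=cv2.cvtColor(cv2.imread('pics/w_b.png'),cv2.COLOR_BGR2GRAY).astype(float)
print(a[208:232,252:262].mean(1).round(0).astype(int))
E
```

```text
b F [-0.4944 -0.2449  8.9009] tip [0.5591 0.1961 0.0978] 19.8167
[(-16.1, 0.094), (-16.0, 0.092), (-15.9, 0.096), (-15.8, 0.09), (-15.6, 0.098)]
left_pointer 0.8 [0.5812 0.2372 0.0773]
left_mark 0.39 [0.5654 0.2434 0.0782]
[153 153 153 154 151 126 108 110 109 109 110 125 135 132 126 125 126 125
 126 125 125 125 124 124]
```

```bash
python3 - <<'E'
from est import *
sd='left';th=theta(sd);R=ori(sd,th,1);c1=C(sd,th)[0];c0=C(sd,0)[0]
r.move_straight(tcp(sd,c1+[0,0,-.0056],R),vel=.03); r.wait(.2)
state('c',14); r.wait(.2)
print(rodfit('left','pics/s_c.png'))
# slow release, logging force
for z in (.110,.114,.117,.120):
    p=c0.copy();p[2]=z
    r.move_straight(tcp(sd,p,R),vel=.04); r.wait(.1)
    F=[r.current_ft_force()]
    for i in range(3): r.wait(.03);F.append(r.current_ft_force())
    print(z,np.mean(F,0)[2])
r.move_straight(tcp(sd,c0+[0,0,.06],R),vel=.15); r.wait(.1)
save('scene','s_d.png');print(rodfit('left','pics/s_d.png'),r.current_clock())
for l in ("left_pointer","left_pad"):
    for d in imaging.spot_point(l,"scene")[:1]: print(l,round(d["p"],2),w("scene",d["xyz"]))
E
```

```text
c F [-0.7289  0.1819  9.1174] tip [0.5591 0.1961 0.0972] 21.3667
[(-16.0, 0.094), (-16.0, 0.092), (-15.8, 0.09), (-15.7, 0.096), (-15.5, 0.088)]
0.11 4.421923698646033
0.114 3.7729814529685135
0.117 2.3284235178946426
0.12 0.09969642385318597
[(-20.0, -0.002), (-19.9, -0.004), (-19.8, -0.006), (-19.8, 0.0), (-19.4, 0.002)] 24.3
left_pointer 0.77 [0.5813 0.2355 0.0966]
left_pad 0.6 [0.5543 0.1969 0.1155]
```

```bash
python3 - <<'E'
from est import *
for f in ('scene0','s_d'): print(rodfit('right',f'pics/{f}.png'))
print(proj('scene',[pt('right',t,q) for t in (0,.114) for q in (.186,.216)]))
a=cv2.imread('pics/scene0.png')[200:255,200:260]
cv2.imwrite('pics/sr0.png',cv2.resize(np.clip(a*1.3,0,255).astype(np.uint8),None,fx=9,fy=9,interpolation=cv2.INTER_NEAREST))
E
```

```text
[(-40.2, 0.02), (-40.2, 0.022), (-39.9, 0.024), (-39.8, 0.018), (-39.2, 0.026)]
[(-40.9, 0.022), (-40.9, 0.02), (-40.7, 0.024), (-40.3, 0.018), (-40.1, 0.026)]
[[229.6408 222.6897]
 [221.1798 227.8533]
 [230.0945 226.9369]
 [221.8654 232.7342]]
```

View pics/sr0.png

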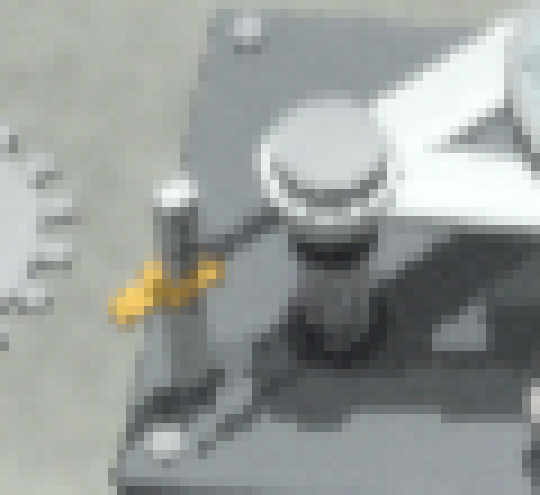

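```bash
cat >> est.py <<'E'
def rodR(img):
    return rodfit('right',img,radii=np.linspace(.19,.212,10),off=OFFR)[:3]
OFFR=0.9
def rim(tag,c0=252,c1=262,r0=205,r1=231):
    a=cv2.cvtColor(cv2.imread('pics/w_'+tag+'.png'),cv2.COLOR_BGR2GRAY).astype(float)
    print('rim',r0,a[r0:r1,c0:c1].mean(1).round(0).astype(int))
E
python3 - <<'E'
from est import *
for o in (.8,.9,1.): 
    print(o,[rodfit('right',f'pics/{f}.png',off=o)[:2] for f in ('scene0','s_d')])
sd='right';th=theta(sd);R=ori(sd,th,1);c0=C(sd,0)[0];c1=C(sd,th)[0]
r.move_to(tcp(sd,c0+[0,0,.05],R),R)
r.move_straight(tcp(sd,c0+[0,0,.005],R)); r.wait(.4)
state('r0',6)
r.move_straight(tcp(sd,c0+[0,0,.0005],R),vel=.03); r.wait(.2)
state('r1',6)
for t in ('r0','r1'): rim(t)
b=cv2.imread('pics/w_r1.png')
cv2.imwrite('pics/w_r1z.png',cv2.resize(b[150:245,170:400],None,fx=3,fy=3,interpolation=cv2.INTER_NEAREST))
E
```

```text
0.8 [[(-40.3, 0.004), (-40.3, 0.002)], [(-41.1, 0.004), (-41.0, 0.002)]]
0.9 [[(-40.5, 0.0), (-40.3, 0.002)], [(-41.2, 0.0), (-41.1, 0.002)]]
1.0 [[(-40.5, -0.002), (-40.3, -0.004)], [(-41.2, -0.002), (-41.1, 0.0)]]
r0 F [ 0.1514  0.1436 -0.2383] tip [ 0.619  -0.0306  0.123 ] 26.6667
r1 F [0.1479 0.2659 0.0352] tip [ 0.619  -0.0305  0.1185] 27.5667
rim 205 [ 94  94  96 102 111 114 111 108 107 107 107 107 107 108 108 109 109 109
 109 109 110 110 110 110 112  81]
rim 205 [127 106  95  94  94  97 104 112 115 112 108 107 107 107 107 107 107 108
 109 109 109 109 109 110 112  86]
```

View pics/w_r1z.png

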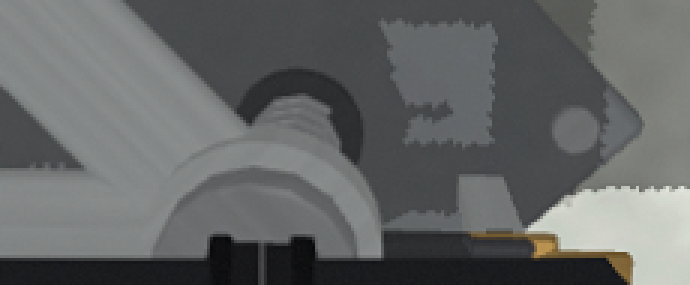

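```bash
python3 - <<'E'
from est import *
sd='right';th=theta(sd);R=ori(sd,th,1);c0=C(sd,0)[0];c1=C(sd,th)[0]
def at(z): 
    k=(c0[2]-z)/(c0[2]-c1[2]); return tcp(sd,c0+k*(c1-c0),R)
for tag,z in (('r2',.104),('r3',.0985)):
    r.move_straight(at(z),vel=.03); r.wait(.15)
    state(tag,6); rim(tag); print(rodR(f'pics/s_{tag}.png'))
    for l in ("right_pointer","right_mark"):
        for d in imaging.spot_point(l,"scene")[:1]: print(l,round(d["p"],2),w("scene",d["xyz"]))
b=cv2.imread('pics/w_r3.png')
cv2.imwrite('pics/w_r3z.png',cv2.resize(b[150:245,170:400],None,fx=3,fy=3,interpolation=cv2.INTER_NEAREST))
E
```

```text
r2 F [-1.0943  0.4704  6.0584] tip [ 0.6202 -0.0311  0.1045] 28.75
rim 205 [137 138 138 130 108  95  93  94  97 102 113 119 114 110 108 107 108 107
 107 107 107 108 108 109 109 109]
[(-35.4, 0.054), (-35.4, 0.052), (-35.0, 0.05)]
right_pointer 0.74 [ 0.6625 -0.056   0.084 ]
right_mark 0.48 [ 0.6563 -0.0648  0.0741]
r3 F [-1.7425  0.5091  8.0012] tip [ 0.6204 -0.0312  0.0993] 29.7333
rim 205 [137 138 138 137 123 102  93  94  95  97 105 116 118 113 109 108 108 108
 107 107 107 108 108 108 109 109]
[(-30.9, 0.084), (-30.9, 0.086), (-30.5, 0.082)]
right_pointer 0.75 [ 0.6637 -0.0539  0.0763]
right_mark 0.43 [ 0.6543 -0.0655  0.0746]
```

View pics/w_r3z.png

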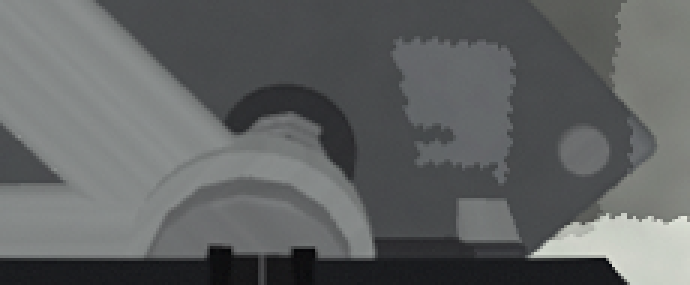

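```bash
python3 - <<'E'
from est import *
sd='right';th=theta(sd);R=ori(sd,th,1);c0=C(sd,0)[0];c1=C(sd,th)[0]
def at(z): 
    k=(c0[2]-z)/(c0[2]-c1[2]); return tcp(sd,c0+k*(c1-c0),R)
for tag,z in (('r4',.0948),('r5',.0936)):
    r.move_straight(at(z),vel=.03); r.wait(.15)
    state(tag,10); rim(tag); print(rodR(f'pics/s_{tag}.png'))
    for l in ("right_pointer","right_mark"):
        for d in imaging.spot_point(l,"scene")[:1]: print(l,round(d["p"],2),w("scene",d["xyz"]))
b=cv2.imread('pics/s_r5.png')[200:255,200:260]
cv2.imwrite('pics/sr5.png',cv2.resize(np.clip(b*1.8,0,255).astype(np.uint8),None,fx=9,fy=9,interpolation=cv2.INTER_NEAREST))
E
```

```text
r4 F [-2.0392  0.8922  9.4603] tip [ 0.6205 -0.0312  0.0959] 30.8583
rim 205 [137 138 138 139 134 113  96  94  94  96 101 112 118 116 111 110 108 108
 108 108 107 108 108 108 109 109]
[(-32.4, 0.104), (-32.4, 0.102), (-32.1, 0.1)]
right_pointer 0.79 [ 0.6626 -0.0546  0.0749]
right_mark 0.43 [ 0.6566 -0.0665  0.0716]
r5 F [-2.3737  0.7405 10.0238] tip [ 0.6205 -0.0312  0.0948] 31.9583
rim 205 [138 138 138 139 135 116  98  94  94  96 100 110 118 116 112 110 109 108
 108 108 108 108 108 108 109 110]
[(-32.8, 0.11), (-32.6, 0.112), (-32.4, 0.108)]
right_pointer 0.84 [ 0.6628 -0.0545  0.072 ]
right_mark 0.47 [ 0.6551 -0.0647  0.0747]
```

View pics/sr5.png

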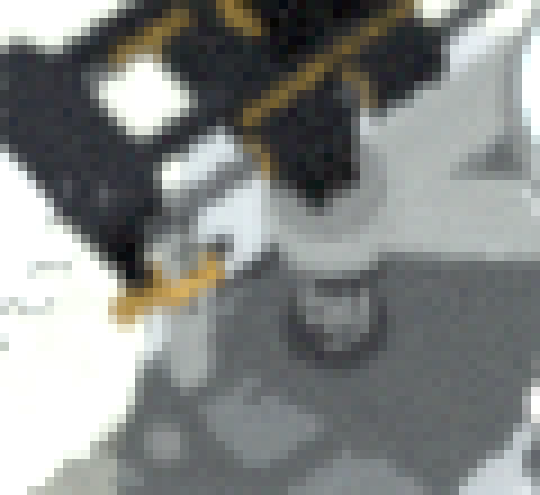

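```bash
python3 - <<'E'
from est import *
sd='right';th=theta(sd);R=ori(sd,th,1);c0=C(sd,0)[0];c1=C(sd,th)[0]
def at(z): 
    k=(c0[2]-z)/(c0[2]-c1[2]); return tcp(sd,c0+k*(c1-c0),R)
r.move_straight(at(.0927),vel=.03); r.wait(.2)
state('r6',16); r.wait(.2); rim('r6'); print(rodR('pics/s_r6.png'))
for l in ("right_pointer","right_mark","left_pointer"):
    for d in imaging.spot_point(l,"scene")[:1]: print(l,round(d["p"],2),w("scene",d["xyz"]))
print(r.current_clock())
E
```

```text
r6 F [-2.3553  1.2891 10.2805] tip [ 0.6205 -0.0312  0.0939] 33.4083
rim 205 [138 138 138 139 136 120  99  94  94  96  99 108 118 117 112 110 109 108
 108 108 108 108 108 108 109 109]
[(-34.3, 0.116), (-34.0, 0.118), (-33.8, 0.114)]
right_pointer 0.79 [ 0.6653 -0.0522  0.071 ]
right_mark 0.53 [ 0.662  -0.0528  0.0732]
left_pointer 0.94 [0.5818 0.2411 0.0985]
33.7583
```

```bash
python3 - <<'E'
from est import *
sd='right';th=theta(sd);R=ori(sd,th,1);c0=C(sd,0)[0]
for z in (.108,.120):
    p=c0.copy();p[2]=z; r.move_straight(tcp(sd,p,R),vel=.05)
r.move_straight(tcp(sd,c0+[0,0,.12],R),vel=.15); r.wait(.4)
save('scene','s_end.png');save('top','t_end.png')
print(rodR('pics/s_end.png'),rodfit('left','pics/s_end.png')[:2],r.current_ft_force(),r.current_clock())
for l in ("stand","left_pointer","right_pointer","left_pad","right_pad"):
    for d in imaging.spot_point(l,"scene")[:1]: print(l,round(d["p"],2),w("scene",d["xyz"]))
a=cv2.imread('pics/scene0.png').astype(int);b=cv2.imread('pics/s_end.png').astype(int)
d=np.abs(a-b).max(2);cv2.imwrite('pics/diff.png',np.hstack([b.astype(np.uint8)[150:300,150:480],cv2.cvtColor(np.clip(d*2,0,255).astype(np.uint8),cv2.COLOR_GRAY2BGR)[150:300,150:480]]))
E
```

```text
[(-58.3, 0.0), (-58.1, -0.002), (-57.9, 0.002)] [(-40.2, 0.002), (-40.2, 0.0)] [-1.0164  0.0228  0.4565] 36.0417
stand 0.57 [ 0.5543  0.0715 -0.0016]
left_pointer 0.76 [0.5842 0.2393 0.0938]
right_pointer 0.98 [ 0.662  -0.055   0.0972]
left_pad 0.68 [0.5558 0.1947 0.1165]
right_pad 0.58 [ 0.6216 -0.0291  0.1192]
```

View pics/diff.png

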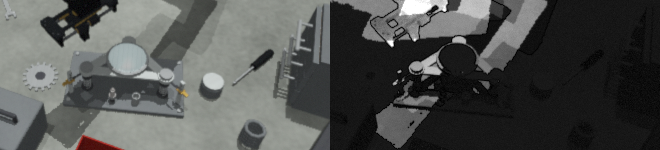

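The picture shows both corners back up. The difference image shows only the arm and its shadow, so the stand and the bystanders have not moved. I'm handing in now.

```bash
python3 -c "
from cell import r,hand_in
hand_in(); print(r.current_clock())"
```

```text
the job is handed in; nothing more can be done
the job is handed in; nothing more can be done
```

I pressed the left corner to its mark, held it and let it spring back, did the same with the right corner, and handed the job in at about 36 s. No verdict was reported.

| Corner | Mark height | Pointer height at the last hold | Last hold |
|---|---|---|---|
| Left | about 78 mm (triangulated) | about 78–79 mm | about 1.1 s |
| Right | about 74 mm (triangulated) | about 74 mm | about 1.2 s |

The pointer heights come from fitting the pointer rod in the scene picture.

**After release:** both rods fitted back to a tilt of about 0. The before-and-after scene pictures differ only by the arm and its shadow, so the stand and bystanders had not visibly moved.

**Checks that disagreed:**
- **Fingertip height:** the nominal 182 mm fingertip read about 5 mm deeper than the pads really went. If it had been right, both pointers would have been about 4–6 mm past their marks.
- **How I set depth:** because of this I did not rely on the fingertip height. I pressed in small held steps, guided by the rod in the scene picture, the pad's rim in the wrist picture and the spring force.
- **Remaining spread:** those measures agreed only to about 2–3 mm of pointer height. The force and rim values put both pointers slightly above the rod's reading. On the right, the trained network put the pointer about 2 mm below the mark.
- **Left pointer after release:** the network's last reading was 94 mm instead of the 99 mm at rest, but the rod fit and the other pictures showed it up.

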